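Release a charged battery from its dock and pack it

ROBOT

A 6-joint arm with a two-finger parallel gripper is mounted at the origin on the work surface. World frame = base frame: x ahead of the robot, y to its left, z up, the work surface at z = 0. Lengths are in m, angles in rad, forces in N, time in s.
With the tool pointing down it reaches from about 0.325 to 0.9 m from the base axis. Payload 6.1 kg.
Tool frame: the origin (TCP) lies midway between the tips of the shut fingers; the grasp point (between the pads) lies 19 mm behind it; x points along the fingers, y is the direction in which the jaws open and shut, and the axes are right-handed (so a half turn about x gives the same grasp; the last joint's range is limited). The gripper opens to 85 mm and grips with 20 to 120 N. Pads are 22 mm wide; open, the fingers measure 114 mm over their backs; the gripper's body (76 mm by 85 mm) begins 54 mm behind the grasp point. The pads swing forward as they close: fully open they stand 13 mm farther back than shut.
Start: joints at [-1.329, 0.22, 1.526, -0, 1.395, -0.126], TCP at [0.225, -0.583, 0.231] pointing down, gripper open.
Joint ranges: [-2.98, 2.98], [-0.91, 2.08], [0.09, 2.57], [-1.24, 4.39], [0.2, 2.65], [-2.68, 2.68]. Speed limits (rad/s): [2.57, 2.57, 3.01, 3.14, 3.14, 3.14].

INTERFACE

Orientations are given as [roll, pitch, yaw] about the fixed x, y, z axes, in that order (R = Rz(yaw) Ry(pitch) Rx(roll)).
In Python, from plant import movep, move_l, set_joints, gripper_to, hold, inverse_kinematics, observe, get_image, get_calibration, Unreachable, job_done gives the robot as it stands. Calls block until the motion is done:
- movep(position, orientation): joint-space move of the TCP to a pose.
- move_l(position, feed=0.15, rotation=None, max_force=None): straight line of the TCP; rotation=None keeps the orientation; feed is the mean speed in m/s. With max_force (N) it stops when the force on the tool has changed by that much, and returns True; else False.
- set_joints(angles): joint-space move.
- gripper_to(opening, f_grip=None): finger opening in m; f_grip is the grip in N (None keeps the last); returns when the fingers have stopped.
- hold(seconds).
- inverse_kinematics(position, orientation): joint angles nearest the present ones, or None.
- observe(): the state.
- get_image(name): name is "side" or "top" or "wrist"; returns (picture, depth): 480x640x3 uint8, red, green, blue; 480x640 float32, m along the optical axis (not along the pixel's ray), 0 where there is no reading.
- get_calibration(name): a dict with "intrinsics" (3x3 intrinsics, pixels), "world_from_camera" (4x4, takes a point from camera to world coordinates). Camera axes: x right, y down, z forward; pixel columns grow to the right and rows downward; lengths in m; the calibration is good to about 2 mm. A picture is of the moment at which its call begins: read the wrist's pose just before it. get_calibration takes no time and is no camera call; for the wrist camera it gives the pose at the moment of the call.
A pose or a line that the arm cannot do raises Unreachable and nothing moves.
- job_done(): hands the job in, once; it reports no verdict.
The state is a dict: "time_s": time; "q": joint angles; "joint_velocities": joint speeds; "joint_torque": joint torques, N m; "eef_pos": TCP position; "tcp_rot": TCP orientation; "ft_force": force on the tool from outside, world axes, zero at the start; "torque": the same for the moment, N m; "opening": finger opening in m.
Only numpy, scipy, OpenCV 4.12 (cv2) and the standard library are available. Lean on these libraries where they do the work, as an engineer would, in place of code of your own. Each camera call takes 0.05 s, during which the arm holds its last target. There are 200 camera calls.

TASK

Pack the long, slim battery: press it down into its charging dock until the latch lets go and it springs up, then pull it out. Set it down gently, upright, in the channel between the two low ribs in the carton, let go of it, and then close the carton's lid fully. Leave the other, squarer battery latched in its dock.

Things in the scene. Friction and masses are not known exactly. Their poses are not given: they have to be found in the camera images.
- battery_a_mid (a point): centre (half-way up) of the battery to pack: dark plastic block 90 mm long (y), 30 mm thick (x), 80 mm tall (z), 0.28 kg, grey patch on top. Stands latched in dock_a, axes as the dock's, its top 14 mm above the dock's rim. Pressing its top 8 mm down (6 to 9 N; hard stop at 10 mm) frees the latch; when the press is lifted it rises to 40 mm above its latched height and can be pulled straight up.
- dock_a: white plastic charging dock, fixed: 76 mm (x) by 130 mm (y), rim 84 mm above the table, on a thin grey 100 x 150 mm foot; origin at the centre of its underside, z up. Slot 93 mm long (y), 33 mm wide (x), holding the long, slim battery: its top is 98 mm above the table latched and 138 mm sprung up, the lowest 26 mm then still inside the dock. Until released, a hook holds the battery down.
- sled_a (a joint): height of dock_a's sled, which carries the battery, in m: 0 latched, -0.010 pressed fully in, 0.040 released and sprung up (it stays up when the battery is taken).
- battery_b_mid (a point): centre of the other battery, the same dark plastic but 60 mm long (its y), 48 mm thick (its x), 80 mm tall; latched in dock_b in the same way. It stays there.
- dock_b: dock of the other battery, same outside as dock_a (76 x 130 x 84 mm) with a shorter, wider slot; origin at the centre of its underside.
- sled_b (a joint): height of dock_b's sled in m: 0 latched, 0.040 released; should stay latched.
- carton: open cardboard mailing carton, fixed: 150 mm (x) by 190 mm (y), rim 100 mm above the table, walls and floor 4 mm thick; origin at the centre of its underside, z up. On its floor two ribs, 28 mm high and 4 mm thick, run along y at x = -22 and +22 mm, leaving a 40 mm wide channel along the middle: the battery stands there, long side along the carton's y, either way round, about midway along.
- lid_hinge (a point): the middle of the lid's hinge line, on the carton's +x rim, 75 mm from the carton's centre, 100 mm above the table; the hinge line runs along the carton's y.
- lid_edge (a point): the middle of the lid's free edge, 150 mm from the hinge.
- lid (a joint): angle of the carton's lid (cardboard panel 150 x 190 x 4 mm, 0.1 kg) in rad: 0 closed flat on the rim, 1.57 upright, at most 2.05. It starts open at 1.75 to 2.0, leaning back away from the carton, up to 250 mm above the table. Slightly stiff crease: pushed over from behind to below about 1.0 rad, it falls shut by its own weight.
Mind the look-alikes: they are no part of the job. Leave any purple or red look-alike of the part that bears battery_a_mid alone.

How it is judged:
On the way, in this order (a step that is already met when the one before it is completed fails the run):
1. the long, slim battery has been pressed, its latch has let go and it has sprung up in its dock (value of joint sled_a above 0.03 m and z of battery_a_mid in the frame of dock_a between 0.085 and 0.15 m and horizontal distance between battery_a_mid and dock_a below 0.01 m), for 0.1 s.
2. it stands upright between the carton's ribs, let go, with the lid still open (x of battery_a_mid in the frame of carton between -0.012 and 0.012 m and y of battery_a_mid in the frame of carton between -0.055 and 0.055 m and z of battery_a_mid in the frame of carton between 0.035 and 0.05 m and angle between battery_a_mid's own z axis and vertical below 0.12 rad and contact force between the fingers and battery_a below 0.1 N and value of joint lid above 0.5 rad), for 0.2 s.
At the end, for the whole second after the job is handed in: the long, slim battery stands upright (within 0.12 rad) on the carton's floor between the two ribs (within 12 mm of the carton's middle line, 55 mm along it), at rest and released; the lid is closed (below 0.06 rad); the other battery is still latched in its dock (x of battery_a_mid in the frame of carton between -0.012 and 0.012 m and y of battery_a_mid in the frame of carton between -0.055 and 0.055 m and z of battery_a_mid in the frame of carton between 0.035 and 0.05 m and angle between battery_a_mid's own z axis and vertical below 0.12 rad and value of joint lid below 0.06 rad and linear speed of battery_a below 0.02 m/s and value of joint sled_b below 0.005 m and z of battery_b_mid in the frame of dock_b below 0.065 m); the robot touches nothing.
It fails at once if the other battery was released from its dock (value of joint sled_b above 0.015 m).
It fails at once if the battery was dropped into the carton (falling faster than 0.7 m/s inside it) (horizontal distance between battery_a_mid and carton below 0.06 m and height (world z) of battery_a_mid below 0.1 m and linear speed of battery_a above 0.7 m/s).
It also fails if it takes over 64 s, if anything falls off the work surface, if the arm or the gripper's body presses on something with over 40 N, if the wrist force passes 120 N, or if a joint passes its speed limit or range.

## Working session

There is one attempt and no reset: what is moved stays moved. The work goes in short steps, each a Python script; the robot and the scene stay as the last script left them, time stands still between calls to the robot, and variables do not carry over. Pictures are saved under pics/ and viewed, about 8 in all and at most 12, crops included, and the job is handed in when it is done.

```bash
mkdir -p pics; ls; python3 - <<'E'
from plant import *
import cv2,numpy as np
ims=[]
for n in("top","side"):
    p,d=get_image(n); c=get_calibration(n); np.savez(f"{n}0.npz",p=p,d=d,K=c["intrinsics"],T=c["world_from_camera"])
    cv2.imwrite(f"pics/{n}0.png",p[:,:,::-1]); print(n,np.round(c["world_from_camera"],3).tolist(),c["intrinsics"][0][0],(d>0).mean())
s=observe();print(s["time_s"],s["eef_pos"],s["tcp_rot"],s["opening"],s["ft_force"])
E
```

```text
pics
top [[0.017, -0.985, 0.17, 0.196], [-1.0, -0.017, 0.003, 0.071], [0.0, -0.17, -0.986, 1.166], [0.0, 0.0, 0.0, 1.0]] 571.8140633766084 0.9958528645833333
side [[-0.672, -0.569, 0.473, -0.094], [-0.74, 0.501, -0.449, 0.535], [0.019, -0.652, -0.758, 0.86], [0.0, 0.0, 0.0, 1.0]] 433.95544608330505 0.9961881510416667
0.1 [ 0.22460292 -0.58266221  0.23027807] [-1.71271854  1.5689939   1.79664466] 0.08533666289992978 [ 0.39041344  0.00730502 -0.18683338]
```

View pics/top0.png

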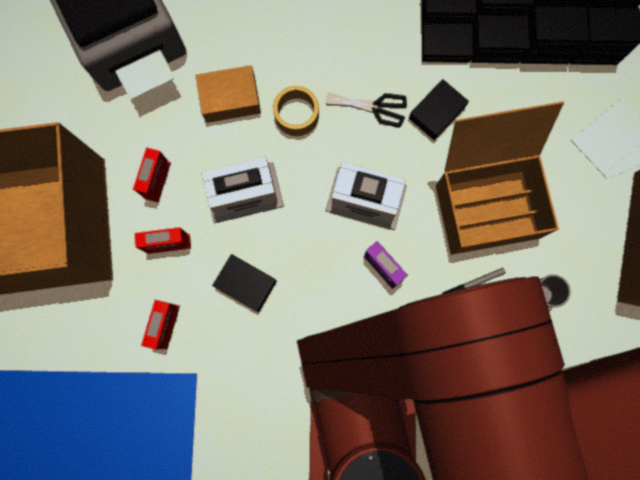

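View pics/side0.png

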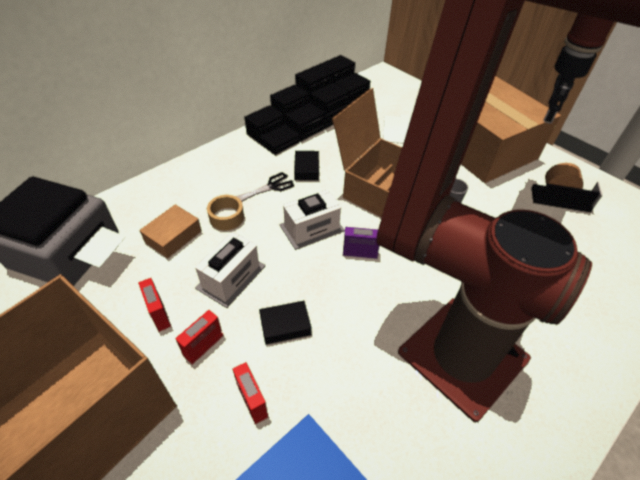

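Top view: dock A, with the long slim battery, is at (238,183). Dock B is at (369,190). The carton is at (500,205), with its lid hinged on the far (+x) rim at about (500,165). The side view agrees. Next I'll measure from both depth clouds.

```bash
cat > h.py <<'E'
import numpy as np,cv2
def cloud(p,d,K,T):
    v,u=np.mgrid[:480,:640]; c=np.stack([(u-K[0,2])/K[0,0]*d,(v-K[1,2])/K[1,1]*d,d],-1)
    return c@T[:3,:3].T+T[:3,3]
def rect(P):
    (c,s,a)=cv2.minAreaRect((P[:,:2]*1000).astype(np.float32)); return np.round(c,1),np.round(s,1),round(a,1)
def load(n):
    f=np.load(n); return f["p"],cloud(f["p"],f["d"],f["K"],f["T"])
def near(X,c,r,z0,z1): return (np.hypot(X[...,0]-c[0],X[...,1]-c[1])<r)&(X[...,2]>z0)&(X[...,2]<z1)
E
python3 - <<'E'
from h import *
p,X=load("top0.npz"); ps,Xs=load("side0.npz")
print("table z",np.median(X[300:350,20:100,2]) ,np.median(X[200:215,300:320,2]),np.median(Xs[270:290,100:130,2]))
for n,(u,v) in dict(bA=(238,179),bB=(369,187),carton=(496,205)).items():
    c=X[v,u]; print(n,"seed",np.round(c,3))
    for nm,Y,I in(("top",X,p),("side",Xs,ps)):
        if n!="carton":
            m=near(Y,c,.085,.07,.091); b=near(Y,c,.06,.092,.12)
            b&=I.max(-1)<160
            print(nm,"rim",rect(Y[m]),np.median(Y[m][:,2]),"bat",b.sum(),rect(Y[b]),np.median(Y[b][:,2]))
        else:
            m=near(Y,c,.14,.09,.104); print(nm,"rim",m.sum(),rect(Y[m]))
            r=near(Y,c,.055,.02,.045);f=near(Y,c,.055,-.01,.015); print("ribs",r.sum(),"floor z",np.median(Y[f][:,2]) if f.any() else 0)
            l=near(Y,c+[.1,0,0],.2,.115,.26); print("lid",rect(Y[l]),Y[l][:,2].max(),np.round(Y[l][Y[l][:,2].argsort()[-30:]].mean(0),3))
E
```

```text
table z 0.0005984959829677949 -4.7740634315007746e-05 0.00012283589561090658
bA seed [0.501 0.251 0.1  ]
top rim (array([500.7, 255.5]), array([ 77.9, 130.4]), 15.1) 0.0838269045687452 bat 725 (array([500.1, 255.1]), array([32.5, 90.4]), 14.2) 0.09878844357275862
side rim (array([499.7, 252.8]), array([ 79., 132.]), 15.0) 0.08365685617313923 bat 457 (array([500.1, 254.2]), array([32.7, 90. ]), 14.8) 0.09859386105450318
bB seed [ 0.49  -0.002  0.098]
top rim (array([492.8,  -1.1]), array([130.1,  77.4]), 75.2) 0.08352818415567187 bat 652 (array([493. ,  -1.3]), array([59.8, 49.6]), 75.2) 0.09855496398685448
side rim (array([491.4,  -3.1]), array([132.3,  79.2]), 75.5) 0.08371099309448382 bat 348 (array([494.1,  -2.7]), array([59. , 54.5]), 74.9) 0.09876892260513037
carton seed [ 0.481 -0.273  0.007]
top rim 1211 (array([ 471. , -253.9]), array([156. , 192.5]), 11.3)
ribs 285 floor z 0.0037979635126580424
lid (array([ 568.5, -234.7]), array([ 48.9, 192.5]), 10.9) 0.24574584052652126 [ 0.585 -0.218  0.245]
side rim 454 (array([ 476. , -254.3]), array([139.9, 196.8]), 12.0)
ribs 80 floor z 0.0046108664826884915
lid (array([ 567.3, -238. ]), array([ 48.8, 201.1]), 11.2) 0.2456829223379684 [ 0.586 -0.237  0.245]
```

Both views agree to about 1–2 mm, and heights and sizes match the text. A is at (0.500, 0.2545) with yaw 14.8°. The carton is at about (0.469, -0.254) with yaw 11.2°. Next I'll refine the carton from its ribs and press the battery.

```bash
cat >> h.py <<'E'
A=np.array([.5001,.2547]); YA=np.deg2rad(14.8-90)
C=np.array([.469,-.2543]); YC=np.deg2rad(11.2-90)
def rot(yaw): return [0,np.pi/2,yaw]
def cw(x,y=0,z=None):  # carton frame -> world
    a=YC+np.pi/2; w=C+[x*np.cos(a)-y*np.sin(a),x*np.sin(a)+y*np.cos(a)]
    return w if z is None else [*w,z]
E
python3 - <<'E'
from h import *
for n in("top0.npz","side0.npz"):
    p,X=load(n); a=YC+np.pi/2; D=X[...,:2]-C; x=D@[np.cos(a),np.sin(a)]; y=D@[-np.sin(a),np.cos(a)]; z=X[...,2]
    m=(abs(x)<40e-3)&(abs(y)<.085)&(z>.026)&(z<.036)
    for s in(-1,1):
        k=m&(x*s>0)&(abs(abs(x)-.022)<.01); k.any() and print(n,"rib",k.sum(),np.round(np.median(x[k]),4),"slope",np.round(np.polyfit(y[k],x[k],1)[0],3))
    k=(abs(x+.075)<.01)&(abs(y)<.12)&(z>.095)&(z<.104); print("near rim x",np.median(x[k]),"slope",np.polyfit(y[k],x[k],1)[0], "y ext",np.percentile(y[k],[1,99]))
from plant import *
gripper_to(0.0,f_grip=40)
for yaw in(YA,YA+np.pi):
    q=inverse_kinematics([*A,.2],rot(yaw)); print(None if q is None else np.round(q,2))
E
```

```text
top0.npz rib 172 -0.023 slope -0.001
top0.npz rib 187 0.0209 slope -0.002
near rim x -0.0736472655985694 slope -0.00023783215317255458 y ext [-0.09382994  0.09499378]
side0.npz rib 13 -0.0242 slope -0.065
side0.npz rib 47 0.019 slope -0.001
  return _methods._mean(a, axis=axis, dtype=dtype,
  ret = ret.dtype.type(ret / rcount)
Traceback (most recent call last):
TypeError: expected non-empty vector for x
```

The ribs put the carton centre 1–2 mm nearer, so I'm shifting it by -1.5 mm. Now the press.

```bash
sed -i 's/^C=.*; YC/C=np.array([.4675,-.2546]); YC/' h.py; python3 - <<'E'
from h import *
from plant import *
gripper_to(0.0,f_grip=40)
qs=[inverse_kinematics([*A,.2],rot(y)) for y in(YA,YA+np.pi)]
print([None if q is None else np.round(q,2) for q in qs])
i=min((j for j in(0,1) if qs[j] is not None),key=lambda j:abs(qs[j][5]))
move_l([.3,-.5,.35],feed=.25)
movep([*A,.25],rot(YA+i*np.pi)); move_l([*A,.115],feed=.15)
print(i,observe()["eef_pos"],observe()["ft_force"])
r=move_l([*A,.086],feed=.02,max_force=16); s=observe(); print(r,s["eef_pos"],s["ft_force"],s["opening"])
move_l([*A,.2],feed=.1); hold(.3)
p,d=get_image("wrist"); c=get_calibration("wrist"); np.savez("w1.npz",p=p,d=d,K=c["intrinsics"],T=c["world_from_camera"])
cv2.imwrite("pics/w1.png",p[:,:,::-1])
_,X=load("w1.npz"); p2,d2=get_image("top"); c=get_calibration("top"); np.savez("top1.npz",p=p2,d=d2,K=c["intrinsics"],T=c["world_from_camera"]);cv2.imwrite("pics/top1.png",p2[:,:,::-1])
_,Y=load("top1.npz")
for Z in(X,Y):
    m=near(Z,A,.06,.12,.15); print(m.sum(), m.any() and (rect(Z[m]),np.median(Z[m][:,2])))
print(observe()["time_s"])
E
```

```text
[array([ 0.33,  0.09,  1.73, -0.  ,  1.32,  0.07]), None]
0 [0.50096494 0.25495061 0.11612302] [-0.0597652   0.83262418  0.40817615]
False [0.50129496 0.25511797 0.08819478] [-3.60809707 -2.03479895 13.02457549] 0.0001248173835581864
6616 ((array([499.1, 264.2]), array([30.1, 65.2]), 14.8), np.float64(0.1376218377644059))
0 False
8.7833
```

View pics/w1.png

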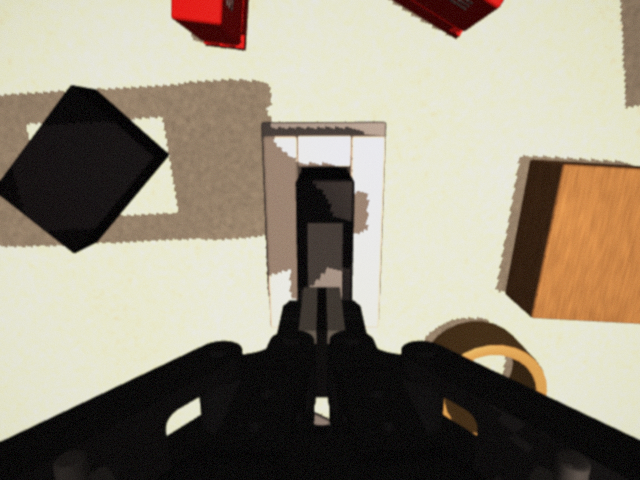

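The wrist view shows the battery sprung up in dock A, with its top at about columns 297–353 and rows 168–290 and the measured top at 0.1376 m. Its axis lines up with the fingers. Next: grasp, pull and carry.

```bash
python3 - <<'E'
from h import *
from plant import *
A=A+.0005*np.array([.967,.255])
gripper_to(.07,f_grip=40); move_l([*A,.099],feed=.1); f0=observe()["ft_force"]
gripper_to(.02,f_grip=40); s=observe(); print(s["opening"],s["eef_pos"],s["ft_force"]-f0)
move_l([*A,.16],feed=.06); s=observe(); print(s["opening"],s["ft_force"])
move_l([*A,.27],feed=.15)
move_l(cw(0,0,.27),feed=.2,rotation=rot(YC)); hold(.3); s=observe(); print(s["opening"],s["eef_pos"],cw(0,0),s["ft_force"],s["time_s"])
o=[]
for n in("side","top","wrist"):
    p,d=get_image(n);c=get_calibration(n);np.savez(n+"2.npz",p=p,d=d,K=c["intrinsics"],T=c["world_from_camera"]);o.append(cv2.resize(p[:,:,::-1],(400,300)))
cv2.imwrite("pics/s2.png",np.vstack([np.hstack(o[:2]),np.hstack([o[2],o[2]*0])]))
E
```

```text
0.029606411364709335 [0.50095111 0.25496003 0.09956928] [0.05581903 1.27361862 1.6962619 ]
0.02942509083840844 [ 0.58558644 -0.09804354 -3.79925533]
0.029622399743943817 [ 0.46757454 -0.25442057  0.27003177] [ 0.4675 -0.2546] [ 0.09524577 -0.00719448 -3.10687228] 16.0917
```

View pics/s2.png

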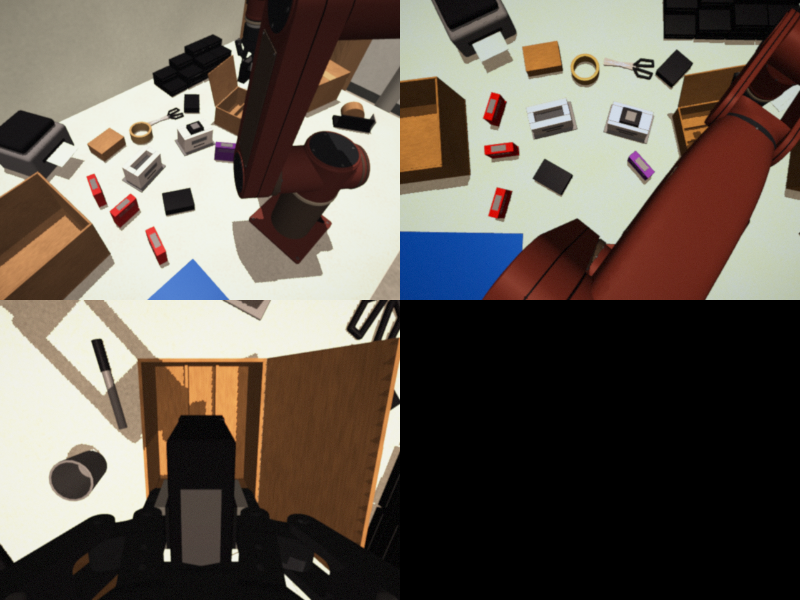

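The battery is held and dock A is empty. In the wrist view the battery is centred on the carton channel (ribs at about columns 187 and 215 of the tile). Now lowering it gently.

```bash
python3 - <<'E'
from h import *
from plant import *
print(move_l(cw(0,0,.12),feed=.12,max_force=15), move_l(cw(0,0,.054),feed=.06,max_force=8)); s=observe(); print(s["eef_pos"],s["ft_force"])
r=move_l(cw(0,0,.0435),feed=.015,max_force=5); s=observe(); print(r,s["eef_pos"],s["ft_force"],s["opening"])
if s["eef_pos"][2]<.049:
    gripper_to(.06); hold(.3); move_l(cw(0,0,.31),feed=.12); hold(.3)
    p,d=get_image("wrist");c=get_calibration("wrist");np.savez("w3.npz",p=p,d=d,K=c["intrinsics"],T=c["world_from_camera"]);cv2.imwrite("pics/w3.png",p[:,:,::-1])
    _,X=load("w3.npz"); m=near(X,C,.06,.07,.098)&(p.max(-1)<140); print(m.sum(),rect(X[m]),np.median(X[m][:,2]))
print(observe()["time_s"])
E
```

```text
False False
[ 0.46790107 -0.25488078  0.0545308 ] [-0.27566651  0.23938888 -3.5637014 ]
True [ 0.46755825 -0.25456789  0.04574261] [-0.30093242  0.14055887  4.41740079] 0.029411189212438838
2489 (array([ 468.2, -257.5]), array([30.8, 89.1]), 10.5) 0.08348189525782557
22.8583
```

View pics/w3.png

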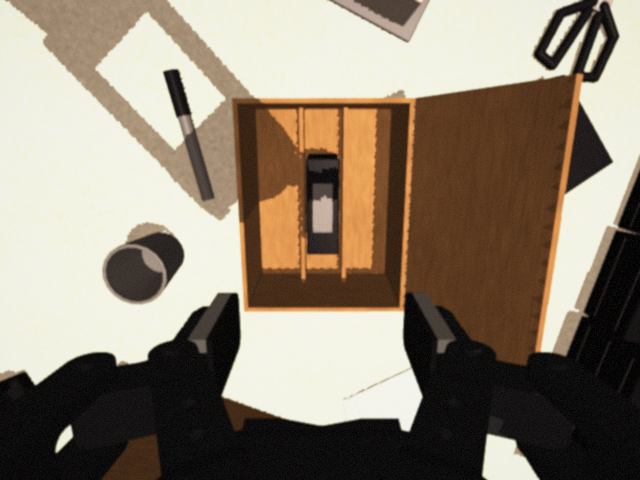

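The battery stands upright in the channel, at about columns 307–340 and rows 153–255, with its top at 0.0835 m. It is released, and the lid is still open. Now I'll close the lid from behind.

```bash
python3 - <<'E'
from h import *
from plant import *
gripper_to(0.0); 
for t in((.185,.31),(.185,.195)): move_l(cw(t[0],0,t[1]),feed=.15)
print(move_l(cw(-.02,0,.195),feed=.12,max_force=15)); s=observe(); print(s["eef_pos"],cw(-.02,0),s["ft_force"])
move_l(cw(-.02,0,.31),feed=.15); hold(1)
move_l([.38,.1,.31],feed=.25)
for n in("top","side"):
    p,d=get_image(n);c=get_calibration(n);np.savez(n+"4.npz",p=p,d=d,K=c["intrinsics"],T=c["world_from_camera"]);cv2.imwrite(f"pics/{n}4.png",p[:,:,::-1])
    _,X=load(n+"4.npz"); m=near(X,C,.12,.09,.3); print(n,m.sum(),rect(X[m]),np.percentile(X[m][:,2],[1,50,99]))
print(observe()["time_s"])
E
```

```text
False
[ 0.44827955 -0.25835374  0.19496112] [ 0.4478809  -0.25848469] [-0.0541648  -0.13751454  1.05890296]
top 7783 (array([ 468.7, -254.7]), array([151.7, 193.1]), 11.4) [0.09503795 0.10416249 0.10872658]
side 2710 (array([ 467.9, -256.4]), array([153. , 195.8]), 11.3) [0.09115318 0.10479835 0.10837491]
31.2417
```

View pics/top4.png

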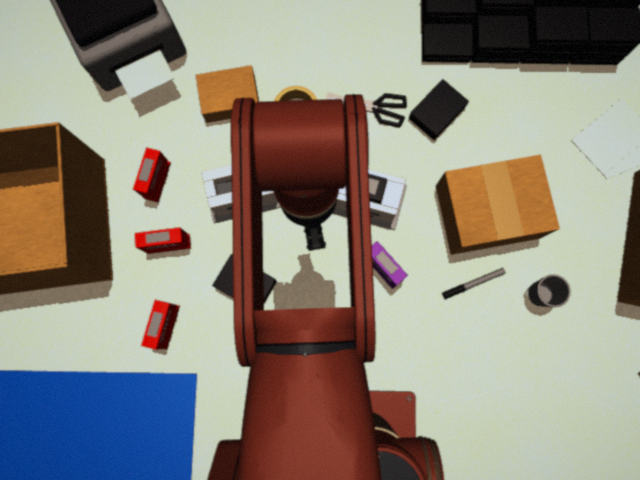

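The lid lies over the carton, at about columns 437–557 and rows 157–253. I'll check its tilt and battery B numerically, then hand in.

```bash
python3 - <<'E'
from h import *
from plant import *
a=YC+np.pi/2; ok=True
for n in("top","side"):
    _,X=load(n+"4.npz"); P=X[near(X,C,.07,.09,.2)]; x=(P[:,:2]-C)@[np.cos(a),np.sin(a)]; k=np.polyfit(x,P[:,2],1); print(n,"lid tilt",k); ok&=abs(k[0])<.03
p,X=load("side4.npz"); m=near(X,(.493,-.002),.03,.09,.15); print("bB top",m.sum(),np.median(X[m][:,2]))
s=observe(); print(s["ft_force"],s["time_s"])
if ok and np.median(X[m][:,2])<.105: job_done(); print("done")
E
```

```text
top lid tilt [-0.00055244  0.10427689]
side lid tilt [-0.00126295  0.1051602 ]
bB top 309 0.09893294996712632
[-0.35079494 -0.11636841 -0.53176308] 31.2417
the job is handed in; nothing more can be done
done
```

The long, slim battery is packed and the job is handed in, at about 31 s of the 64 s allowed.

- **Press and pull:** I pressed the battery until it sprang up (top measured at 0.138 m). I then gripped it at 29.6 mm opening and lifted it out of the dock.
- **Placing:** It was set down gently in the carton channel, stopping on a light contact force with about 4 N on the wrist afterwards. After release, the wrist camera showed it upright about 1–3 mm from the carton's centre, with its top at 0.0835 m and the lid still open.
- **Lid:** I pushed the lid over from behind. Both cameras' depth readings put its tilt within about 0.001 rad of flat, lying at 0.104–0.105 m.
- **Other battery:** It was still latched, top at 0.099 m, and the arm was clear of everything.

No check failed. The only disagreements were camera offsets of 1–3 mm: the first carton fit was about 1.5 mm off from the ribs, which I corrected.

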